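Complete the pair of thread guides in the carry tray and lift it off the bench

ROBOT

A 7-joint arm with a two-finger parallel gripper is mounted at the origin on the work surface. World frame = base frame: x ahead of the robot, y to its left, z up, the work surface at z = 0. Lengths are in m, angles in rad, forces in N, time in s.
With the tool pointing down it reaches from about 0.425 to 0.875 m from the base axis. Payload 4.7 kg.
Tool frame: the origin (TCP) lies midway between the tips of the shut fingers; the grasp point (between the pads) lies 19 mm behind it; x points along the fingers, z is the direction in which the jaws open and shut, and the axes are right-handed (so a half turn about x gives the same grasp; the last joint's range is limited). The gripper opens to 87 mm and grips with 3 to 60 N. Pads are 19 mm wide; open, the fingers measure 117 mm over their backs; the gripper's body (75 mm by 190 mm) begins 51 mm behind the grasp point.
Start: joints at [0.014, 0.321, -0.07, 1.45, 0.023, 1.371, -0.057], TCP at [0.65, -0, 0.223] pointing down, gripper open.
Joint ranges: [-2.86, 2.86], [-0.3, 2.09], [-1.38, 1.24], [0.06, 2.45], [-1.56, 4.7], [0.09, 2.05], [-2.69, 2.69]. Speed limits (rad/s): [2.57, 2.57, 3.14, 3.14, 3.14, 3.14, 3.14].

INTERFACE

Orientations are given as a rotation vector (axis times angle).
In Python, from bench import ctrl, vision, close_job gives the robot as it stands. The module is installed in compiled form; this text tells all that it offers.
- The arm moves only by the tool servo_tool, never from a script. Its argument "commands" is a list that holds one entry, the list of rows, each a list of 7 numbers: the turn, a rotation vector about the tool's x, y, z in degrees, then the shift along the tool's x, y, z in mm, then the finger opening in mm, from 0 to 87. In form: [[[wx, wy, wz, x, y, z, grip], ...]]. A call has 1 to 5 rows; each row is the pose to reach, as a shift and turn from the pose commanded when the call began, along the tool's axes at that moment; what a row does not reach only later rows make up. A row lasts 1/8 s, in which the tool goes at most 62.5 mm and 10.7 degrees, less where a joint would pass 70% of its speed; a pose out of reach is approached as far as the arm can. A call with a gripper value outside its range is refused whole. The fingers move at their own pace and stop on an object; "newtons" is the grip in N (left out, the last holds). Time passes only in rows, so rows that repeat a pose let the fingers close. It gives the time, the measured TCP pose, the force and the opening at its end, in the units of the state.
- ctrl.get_state(): the state, without advancing time (a new reading comes with each control period).
- vision.get_image(name): name is "scene" or "side" or "wrist"; returns the picture (480x640x3 uint8, red, green, blue); there is no depth.
- vision.camera_info(name): a dict with "fov_y" (degrees; the focal length in pixels is half the picture's height over the tangent of half this angle, whatever the lens; pixels are square), "cx", "cy" (the principal point, pixels), "dist" ([k1, k2, p1, p2, k3] as OpenCV has them; the pictures are not rectified), "pose" (4x4, takes a point from camera to world coordinates). Camera axes: x right, y down, z forward; pixel columns grow to the right and rows downward; lengths in m; the calibration is good to about 2 mm. A picture is of the moment at which its call begins: read the wrist's pose just before it. camera_info takes no time and is no camera call; for the wrist camera it gives the pose at the moment of the call.
- close_job(): hands the job in, once; it reports no verdict.
The state is a dict: "time": time; "joint_positions": joint angles; "qd": joint speeds; "joint_torque": joint torques, N m; "position": TCP position; "tool_rot": TCP orientation; "ft_force": force on the tool from outside, world axes, zero at the start; "torque": the same for the moment, N m; "grip_width": opening from 0.0 (shut) to 1.0 (fully open).
Only numpy, scipy, OpenCV 4.12 (cv2) and the standard library are available. Lean on these libraries where they do the work, as an engineer would, in place of code of your own. Each camera call takes 0.05 s, during which the arm holds its last target. There are 200 camera calls.

TASK

Put the loose ceramic thread guide into the empty pocket of the aluminium carry tray so that it sits flat and square on the pocket floor, and let go of it while the tray still stands on the bench. Then take the tray by its black handle, lift it about 10 cm clear of the bench and keep it there level and steady with both guides in their pockets; finish while still holding it in the air. Leave the bobbin, the eyelet ring and the parts bin alone.

Things in the scene. Friction and masses are not known exactly. Their poses are not given: they have to be found in the camera images.
- tray: loose aluminium carry tray, 204 mm along its x, 64 mm along its y, about 0.35 kg. Origin at the centre of its underside, z up. Floor 6 mm thick; the rim walls and the solid web in the middle rise to 16 mm above the underside. Two rectangular pockets, each 60 mm along x by 48 mm along y and 10 mm deep with a dark floor, centred at x = +62 mm (empty at the start) and x = -62 mm (holding a guide). It may stand at any yaw
- handle (a point): centre of the tray's handle, a black plastic bar across the middle of the tray on two thin steel posts: 18 mm thick along the tray's x, 60 mm long along the tray's y, 24 mm high. This point lies 72 mm above the tray's underside, the bar's top 84 mm and its bottom 60 mm. Axes as the tray's. Pinch it across its 18 mm thickness
- pocket_empty (a point): centre of the floor of the pocket that is empty at the start (tray x = +62 mm), 6 mm above the tray's underside, 10 mm below the rim. Axes as the tray's
- pocket_full (a point): centre of the floor of the other pocket (tray x = -62 mm), where a guide already sits. Axes as the tray's
- guide: loose white ceramic thread guide standing on the bench, about 0.14 kg: a flat rectangular foot 56 mm along its x by 44 mm along its y and 10 mm thick, with an upright rib in the middle 44 mm along x, 22 mm thick along y, from 10 mm to 40 mm above the underside. Origin at the centre of the underside, z up. A half turn makes no difference. It fits the pocket with its x along the tray's x, 2 mm play on each side. Pinch the rib across its 22 mm thickness. It may stand at any yaw
- guide_seated: the identical guide that already sits in the tray's other pocket at the start; same shape, origin and axes. It is loose in its pocket and must stay there
- bobbin: bystander: green plastic flanged bobbin standing upright, 60 mm across, 80 mm tall, origin at the centre of its underside
- eyelet: bystander: white ceramic ring lying flat, 60 mm across outside, 32 mm hole, 22 mm high, origin at the centre of its underside
- bin: bystander: fixed blue open bin full of pink eyelets, 100 mm by 160 mm, 60 mm high, origin at the centre of its underside

How it is judged:
On the way:
1. the loose guide sits flat and square in the empty pocket, let go, the tray standing on the bench (horizontal distance between guide and pocket_empty below 0.006 m and z of guide in the frame of pocket_empty between -0.003 and 0.003 m and angle between the x axis of each of guide, guide_seated and the x axis of tray, either way round below 0.1 rad and angle between the z axis of each of guide, guide_seated and the z axis of tray, either way round below 0.05 rad and horizontal distance between guide_seated and pocket_full below 0.006 m and z of guide_seated in the frame of pocket_full between -0.003 and 0.003 m and contact force between guide and the fingers below 0.1 N and height (world z) of tray below 0.004 m and angle between tray's own z axis and vertical below 0.03 rad and linear speed of guide below 0.02 m/s), for 0.2 s.
At the end, for the whole second after the job is handed in: Held by the handle (within 40 mm of its centre), the tray is 70-140 mm up, tilt under 0.09 rad, still (15 mm/s, 0.08 rad/s); each guide within 6 mm of its pocket centre, 3 mm of its floor, square to 0.10 and flat to 0.05 rad, fingers off it; bobbin and ring upright, moved under 20 mm, off the tray (horizontal distance between guide and pocket_empty below 0.006 m and z of guide in the frame of pocket_empty between -0.003 and 0.003 m and angle between the x axis of each of guide, guide_seated and the x axis of tray, either way round below 0.1 rad and angle between the z axis of each of guide, guide_seated and the z axis of tray, either way round below 0.05 rad and horizontal distance between guide_seated and pocket_full below 0.006 m and z of guide_seated in the frame of pocket_full between -0.003 and 0.003 m and height (world z) of tray between 0.07 and 0.14 m and angle between tray's own z axis and vertical below 0.09 rad and linear speed of tray below 0.015 m/s and angular speed of tray below 0.08 rad/s and contact force between the fingers and tray above 1 N and distance between the grasp point and handle below 0.04 m and contact force between the fingers and guide below 0.1 N and contact force between the fingers and guide_seated below 0.1 N and contact force between tray and bobbin below 0.1 N and contact force between tray and eyelet below 0.1 N and contact force between tray and bin below 0.1 N and distance of each of bobbin, eyelet from where it was at the start of the episode below 0.02 m and angle between each of bobbin, eyelet's own z axis and vertical below 0.1 rad); the arm keeps its last pose, push and grip.
It fails at once if the bobbin or the eyelet ring is knocked away or tipped, or the parts bin is pressed (distance of any of bobbin, eyelet from where it was at the start of the episode above 0.03 m or angle between any of bobbin, eyelet's own z axis and vertical above 0.3 rad or contact force between any of the arm, the fingers and bin above 3 N).
It fails at once if the tray is tipped by more than about 17 degrees (angle between tray's own z axis and vertical above 0.3 rad).
It also fails if it takes over 58 s, if anything falls off the work surface, if the arm or the gripper's body presses on something with over 40 N, if the wrist force passes 120 N, or if a joint passes its speed limit or range.

## Working session

There is one attempt and no reset: what is moved stays moved. The work goes in short steps, Python scripts to look and compute and a tool call to move; the robot and the scene stay as the last step left them, time stands still between calls to the robot, and variables do not carry over. Pictures are saved under pics/ and viewed, about 8 in all and at most 12, crops included, and the job is handed in when it is done.

Besides the shell and the picture viewer there is one more tool, called after ">>>" in YAML: its name, and indented under it one key for each argument. servo_tool: Moves the arm, as the interface text tells. Its arguments: {"type":"object","properties":{"commands":{"type":"array"},"newtons":{"type":"number"}},"required":["commands"]}

```bash
mkdir -p pics; cat > h.py <<'E'
import numpy as np, cv2
from bench import ctrl, vision
from scipy.spatial.transform import Rotation as R
def ray(info,px):
    f=240/np.tan(np.radians(info["fov_y"])/2)
    K=np.array([[f,0,info["cx"]],[0,f,info["cy"]],[0,0,1]])
    p=cv2.undistortPoints(np.array(px,float).reshape(-1,1,2),K,np.array(info["dist"],float)).reshape(-1,2)
    T=np.array(info["pose"]);d=np.c_[p,np.ones(len(p))]@T[:3,:3].T
    return T[:3,3],d
def onplane(info,px,z):
    o,d=ray(info,px); return o+d*((z-o[2])/d[:,2])[:,None]
def proj(info,P):
    f=240/np.tan(np.radians(info["fov_y"])/2)
    K=np.array([[f,0,info["cx"]],[0,f,info["cy"]],[0,0,1]])
    T=np.linalg.inv(np.array(info["pose"]))
    return cv2.projectPoints(np.array(P,float).reshape(-1,3),cv2.Rodrigues(T[:3,:3])[0],T[:3,3],K,np.array(info["dist"],float))[0].reshape(-1,2)
def get(n,name):
    i=vision.camera_info(n); im=vision.get_image(n); cv2.imwrite(f"pics/{name}.png",im[:,:,::-1]); np.save(f"pics/{name}.npy",im); return i,im
E
python3 - <<'E'
from h import *
import pickle
D={}
for n in("scene","side","wrist"):
    i,im=get(n,n+"0");D[n]=i
    T=np.array(i["pose"]);print(n,i["fov_y"],i["cx"],i["cy"],i["dist"],T.round(3).tolist())
pickle.dump(D,open("pics/info0.pkl","wb"))
s=ctrl.get_state();print(s)
E
```

```text
scene 42.31283777290588 323.0093418928279 235.38331940415924 [0.01780095 0.         0.         0.         0.        ] [[0.825, 0.407, -0.392, 1.156], [0.565, -0.582, 0.585, -0.683], [0.009, -0.704, -0.71, 1.014], [0.0, 0.0, 0.0, 1.0]]
side 57.268513560355714 329.3732295442245 246.57819079309283 [0.00979819 0.         0.         0.         0.        ] [[-0.798, -0.338, 0.498, 0.129], [-0.602, 0.451, -0.658, 0.749], [-0.002, -0.826, -0.564, 0.65], [0.0, 0.0, 0.0, 1.0]]
wrist 63.61669764990996 319.92508295002705 239.8728544297885 [0.02434412 0.         0.         0.         0.        ] [[1.0, 0.002, -0.001, 0.651], [0.001, -0.97, -0.244, 0.067], [-0.002, 0.244, -0.97, 0.384], [0.0, 0.0, 0.0, 1.0]]
{'time': 0.15, 'joint_positions': array([ 0.01410353,  0.32161694, -0.07009743,  1.45137425,  0.0225871 ,
        1.37080145, -0.05692635]), 'qd': array([-0.00046008, -0.00163987, -0.00088306, -0.00276292, -0.00141405,
       -0.00092535,  0.00075403]), 'joint_torque': array([ 2.16972071e-04, -4.91794288e+01, -4.04079035e-01, -3.12878716e+01,
       -6.39387709e-02,  4.04033612e-02,  9.90178205e-05]), 'position': array([ 6.49590538e-01, -3.59380703e-05,  2.21746403e-01]), 'tool_rot': array([-5.72162968e-05,  1.57220793e+00, -5.17198621e-05]), 'ft_force': array([-0.12791   ,  0.30404729,  0.25246586]), 'torque': array([ 0.02205143,  0.00970264, -0.0333959 ]), 'grip_width': 0.9962201749398167}
```

View pics/scene0.png

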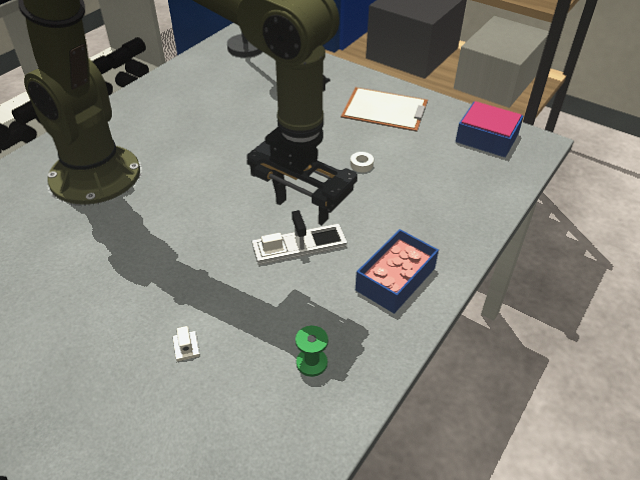

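View pics/side0.png

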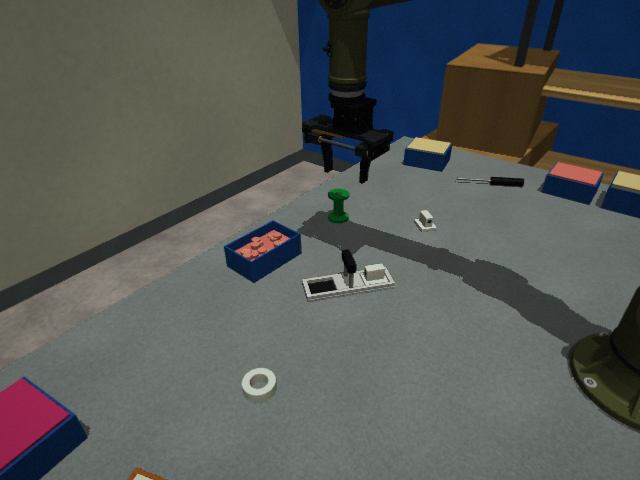

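The scene view shows the guide at (186,343), the tray around (300,242) with its empty pocket at (327,236), the bobbin at (312,350), the ring at (361,160) and the bin at (397,270). The side view agrees: guide (426,221), tray (349,281).

```bash
cat > m.py <<'E'
from h import *
import pickle
D=pickle.load(open("pics/info0.pkl","rb"))
pts={"scene":dict(guide=(186,357),traypk=(327,237),trayfull=(272,250),handle=(299,224),bob=(312,370),ring=(361,165),bin=(397,290)),
"side":dict(guide=(427,228),traypk=(322,286),handle=(348,262),bob=(339,219),ring=(259,388),bin=(263,262))}
Z=dict(guide=0,traypk=.006,trayfull=.016,handle=.072,bob=0,ring=0,bin=.0)
for n in pts:
    for k,p in pts[n].items(): print(n,k,onplane(D[n],[p],Z[k])[0].round(3))
for n,boxes in {"scene":dict(tray=(245,215,355,270),guide=(165,318,208,368)),"side":dict(tray=(295,255,402,305),guide=(408,203,445,237))}.items():
    im=np.load(f"pics/{n}0.npy").astype(int)
    for k,(a,b,c,d) in boxes.items():
        m=np.zeros((480,640),np.uint8);s=im[b:d,a:c]
        m[b:d,a:c]=((s.min(2)>165))*255
        cs=cv2.findContours(m,cv2.RETR_EXTERNAL,cv2.CHAIN_APPROX_NONE)[0];c0=max(cs,key=cv2.contourArea)
        h=cv2.convexHull(c0); ap=cv2.approxPolyDP(h,2.5,True).reshape(-1,2)
        print(n,k,cv2.contourArea(c0),ap.tolist()); print(onplane(D[n],ap,.016 if k=="tray" else 0).round(3).tolist())
a=cv2.resize(np.load("pics/scene0.npy")[210:270,245:355],None,fx=6,fy=6,interpolation=2)[:,:660]
b=cv2.resize(np.load("pics/side0.npy")[240:305,295:402],None,fx=3.6,fy=3.6)
w=cv2.resize(np.load("pics/wrist0.npy"),(312,234))
o=np.zeros((600,800,3),np.uint8);o[:360,:660]=a;o[360:360+b.shape[0],:b.shape[1]]=b;o[360:594,480:792]=w
cv2.imwrite("pics/v1.png",o[:,:,::-1])
E
python3 m.py
```

```text
scene guide [ 0.567 -0.271  0.   ]
scene traypk [0.611 0.147 0.006]
scene trayfull [0.539 0.036 0.016]
scene handle [0.574 0.091 0.072]
scene bob [ 0.782 -0.157  0.   ]
scene ring [0.532 0.419 0.   ]
scene bin [0.817 0.106 0.   ]
side guide [ 0.54  -0.247  0.   ]
side traypk [0.614 0.135 0.006]
side handle [0.57  0.098 0.072]
side bob [ 0.766 -0.139  0.   ]
side ring [0.534 0.422 0.   ]
side bin [0.794 0.144 0.   ]
scene tray 1417.0 [[290, 215], [298, 252], [258, 260], [245, 251], [245, 215]]
[[0.504, 0.149, 0.016], [0.59, 0.064, 0.016], [0.532, -0.005, 0.016], [0.492, -0.001, 0.016], [0.418, 0.089, 0.016]]
scene guide 1438.0 [[207, 318], [207, 367], [166, 367], [166, 319]]
[[0.537, -0.178, 0.0], [0.615, -0.265, 0.0], [0.551, -0.309, 0.0], [0.471, -0.227, 0.0]]
side tray 966.5 [[394, 282], [308, 296], [303, 279], [382, 264]]
[[0.484, 0.035, 0.016], [0.61, 0.19, 0.016], [0.657, 0.151, 0.016], [0.542, -0.008, 0.016]]
side guide 39.0 [[421, 211], [426, 210], [432, 217], [426, 217]]
[[0.598, -0.323, 0.0], [0.589, -0.337, 0.0], [0.556, -0.31, 0.0], [0.57, -0.3, 0.0]]
```

View pics/v1.png

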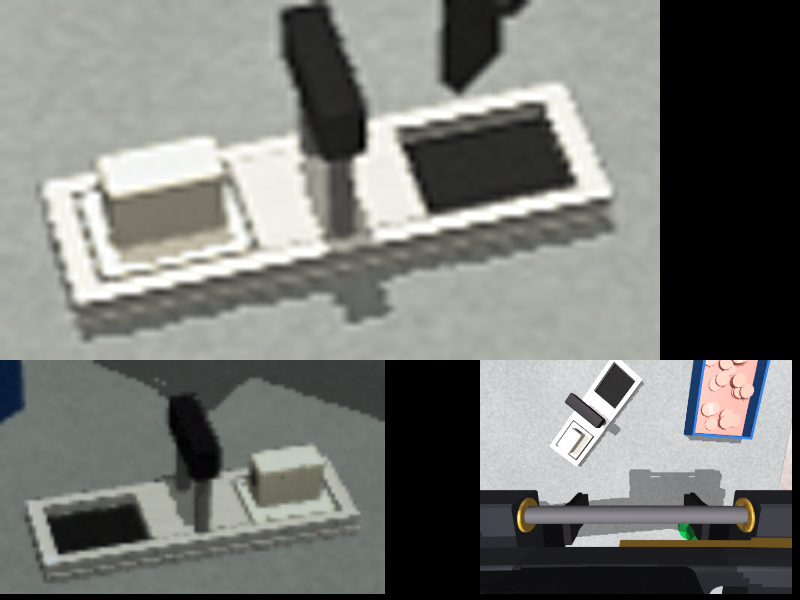

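The crops show the tray's empty dark pocket on the far (+x, +y) side, with the seated guide at the near end. The wrist camera sees the tray fully at the start. Next I move so that the wrist camera sees the loose guide.

>>> servo_tool:
  commands:
    - [[0, 0, 0, 0, -60, -15, 87], [0, 0, 0, 0, -120, -30, 87], [0, 0, 0, 0, -180, -45, 87], [0, 0, 0, 0, -240, -60, 87], [0, 0, 0, 0, -300, -75, 87]]

```text
time: 0.78
position: [0.5742, -0.3017, 0.2224]
tool_rot: [-0.0, 1.571, 0.0]
ft_force: [0.4, -1.2, 0.0]
grip_width: 0.998
```

>>> servo_tool:
  commands:
    - [[0, 0, 0, 0, -45, -15, 87], [0, 0, 0, 0, -45, -15, 87], [0, 0, 0, 0, -45, -15, 87]]

```text
time: 1.15
position: [0.5602, -0.3443, 0.2221]
tool_rot: [0.001, 1.571, 0.001]
ft_force: [0.7, -0.3, -0.1]
grip_width: 0.999
```

```bash
python3 - <<'E'
from h import *
import pickle
s=ctrl.get_state();print(s["time"],s["position"],s["tool_rot"])
i,im=get("wrist","w1");pickle.dump(i,open("pics/iw1.pkl","wb"));print(np.array(i["pose"]).round(3).tolist())
w0=np.load("pics/wrist0.npy")
o=np.zeros((600,800,3),np.uint8)
o[:300,:]=cv2.resize(im[0:240],(800,300));a=cv2.resize(w0[0:230,120:350],(300,300));o[300:,:300]=a
cv2.imwrite("pics/v2.png",o[:,:,::-1])
E
```

```text
1.15 [ 0.56019523 -0.34426355  0.22211142] [8.55740115e-04 1.57097004e+00 1.13390161e-03]
[[1.0, 0.001, 0.0, 0.561], [0.001, -0.97, -0.242, -0.278], [-0.0, 0.242, -0.97, 0.384], [0.0, 0.0, 0.0, 1.0]]
```

View pics/v2.png

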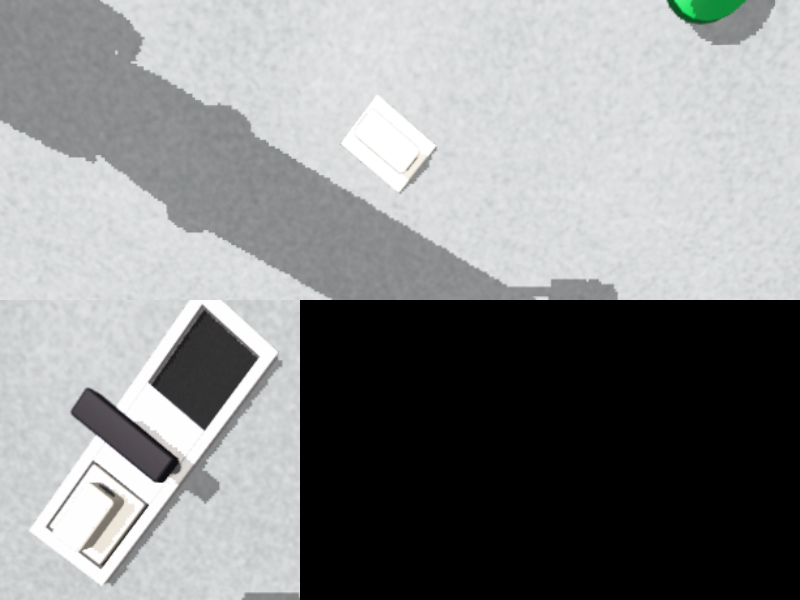

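The guide is at about (311,114) in the full-size wrist picture, and the tray's dark pocket and outline are clean in the first wrist picture. Next I measure both.

```bash
cat > seg.py <<'E'
from h import *
import pickle
def rect(info,m,z,box):
    a,b,c,d=box;k=np.zeros((480,640),np.uint8);k[b:d,a:c]=m[b:d,a:c]*255
    cs=cv2.findContours(k,cv2.RETR_EXTERNAL,cv2.CHAIN_APPROX_NONE)[0];c0=max(cs,key=cv2.contourArea)
    P=onplane(info,c0.reshape(-1,2),z)[:,:2]
    (x,y),(w,h),ang=cv2.minAreaRect((P*1000).astype(np.float32))
    if w<h: w,h,ang=h,w,ang+90
    return np.round([x,y,w,h,(ang+90)%180-90],1), c0
E
python3 - <<'E'
from seg import *
i=pickle.load(open("pics/iw1.pkl","rb"));im=np.load("pics/w1.npy").astype(int)
print(im[114,311],im[60,311],im[140,290])
for t in(232,240,248): print("guide",t,rect(i,im.min(2)>t,.010,(255,60,370,170))[0])
i=pickle.load(open("pics/info0.pkl","rb"))["wrist"];im=np.load("pics/wrist0.npy").astype(int)
for t in(232,240,248): print("tray",t,rect(i,im.min(2)>t,.016,(120,0,350,230))[0])
for t in(60,100): print("pocket(rim edges z16)",rect(i,im.max(2)<t,.016,(225,0,325,105))[0])
for t in(80,110): print("handle top",rect(i,im.max(2)<t,.084,(160,60,262,150))[0])
E
```

```text
[255 255 255] [225 227 226] [221 222 223]
guide 232 [ 551.9 -253.    55.8   43.9  -39.4]
guide 240 [ 551.9 -253.    55.3   43.6  -39.4]
guide 248 [ 551.9 -253.    54.8   43.2  -39.4]
tray 232 [606.2 135.7  95.6  63.5  50.6]
tray 240 [606.2 135.6  95.3  63.3  50.7]
tray 248 [606.2 135.7  94.8  62.8  50.6]
pocket(rim edges z16) [611.8 140.5  57.5  44.7  50.7]
pocket(rim edges z16) [611.7 140.9  58.4  45.9  50.7]
handle top [574.7  92.7  63.1  18.4 -39.3]
handle top [575.2  92.3  64.9  18.8 -39. ]
```

Measured guide: (551.9, -253.0), yaw -39.4°, size 55.8×43.9 mm as given. Tray yaw is 50.7°, handle at about (575, 92.5). I turn the jaws to 50.6° over the guide.

>>> servo_tool:
  commands:
    - [[-10.3, 0, 0, 0, 20, -2, 60], [-20.5, 0, 0, 0, 40, -4, 60], [-30.8, 0, 0, 20, 60, -6, 60], [-41, 0, 0, 40, 80, -8, 60], [-50.6, 0, 0, 60, 91.5, -8, 60]]

```text
time: 1.82
position: [0.553, -0.2497, 0.1622]
tool_rot: [-0.697, 1.455, 0.698]
ft_force: [0.3, -0.3, -0.3]
grip_width: 0.696
```

>>> servo_tool:
  commands:
    - [[0, 0, 0, 60, 0, 0, 60], [0, 0, 0, 60, 0, 0, 60], [0, 0, 0, 60, 0, 0, 60]]

```text
time: 2.2
position: [0.5533, -0.2531, 0.1043]
tool_rot: [-0.691, 1.457, 0.689]
ft_force: [0.6, -0.9, 0.9]
grip_width: 0.688
```

```bash
python3 - <<'E'
from h import *
s=ctrl.get_state();print(s["time"],s["position"],R.from_rotvec(s["tool_rot"]).as_matrix().round(4).tolist(),s["joint_positions"].round(2))
i,im=get("wrist","w2")
cv2.imwrite("pics/v3.png",im[::-1][::-1][:,:,::-1])
p=s["position"];print("guide proj foot corners")
c,sn=np.cos(np.radians(-39.4)),np.sin(np.radians(-39.4))
P=[[.5519+c*a-sn*b,-.253+sn*a+c*b,.01] for a,b in((.028,.022),(.028,-.022),(-.028,-.022),(-.028,.022))]
print(proj(i,P).round(0).tolist())
E
```

```text
2.2 [ 0.55331865 -0.25305304  0.10434127] [[0.0019, -0.7735, 0.6338], [-0.0005, 0.6338, 0.7735], [-1.0, -0.0018, 0.0008]] [ 0.42  0.31 -0.04  1.7   0.01  1.12  1.26]
guide proj foot corners
[[348.0, 279.0], [286.0, 278.0], [284.0, 199.0], [350.0, 199.0]]
```

View pics/v3.png

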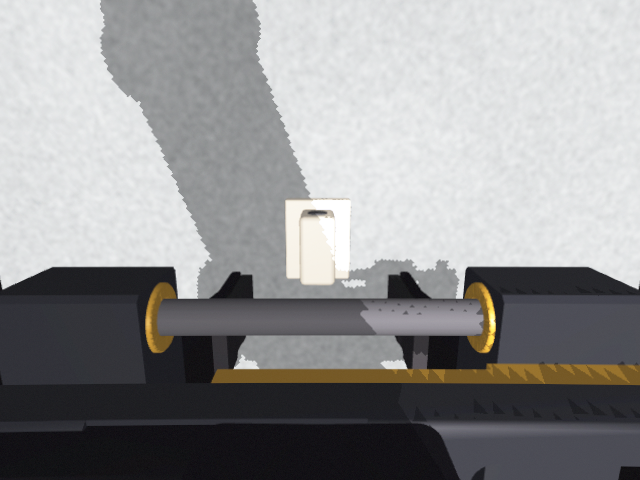

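The predicted foot corners (285–350, 199–279) match the picture. Descending and gripping.

>>> servo_tool:
  commands:
    - [[0, 0, 0, 30, 1, -1, 60], [0, 0, 0, 55, 1, -1, 60], [0, 0, 0, 75, 1, -1, 60], [0, 0, 0, 84, 1, -1, 60], [0, 0, 0, 86, 1, -1, 60]]

```text
time: 2.88
position: [0.551, -0.2538, 0.0169]
tool_rot: [-0.69, 1.458, 0.689]
ft_force: [-0.2, -0.2, -0.1]
grip_width: 0.694
```

>>> servo_tool:
  commands:
    - [[0, 0, 0, 0, 0, 0, 60], [0, 0, 0, 0, 0, 0, 15], [0, 0, 0, 0, 0, 0, 15], [0, 0, 0, 0, 0, 0, 15], [0, 0, 0, 0, 0, 0, 15]]
  newtons: 25

```text
time: 3.5
position: [0.5506, -0.2537, 0.0167]
tool_rot: [-0.69, 1.458, 0.689]
ft_force: [-0.7, -0.3, -0.9]
grip_width: 0.321
```

>>> servo_tool:
  commands:
    - [[0, 0, 0, 0, 0, 0, 15], [0, 0, 0, 0, 0, 0, 15], [0, 0, 0, -15, 0, 0, 15], [0, 0, 0, -40, 0, 0, 15], [0, 0, 0, -60, 0, 0, 15]]

```text
time: 4.12
position: [0.551, -0.2539, 0.0784]
tool_rot: [-0.69, 1.458, 0.689]
ft_force: [0.6, 0.1, -1.7]
grip_width: 0.249
```

Guide gripped (opening 21.7 mm, weight showing). I carry it up and around to a viewpoint behind the empty pocket, turning the jaws to -39.4°.

>>> servo_tool:
  commands:
    - [[10, 0, 0, -30, 20, 34, 15], [20, 0, 0, -60, 40, 68, 15], [30, 0, 0, -80, 60, 102, 15], [40, 0, 0, -100, 80, 137, 15], [50, 0, 0, -105, 101, 172, 15]]

```text
time: 4.75
position: [0.5828, -0.0555, 0.1844]
tool_rot: [-0.004, 1.567, 0.003]
ft_force: [1.0, 0.4, -2.2]
grip_width: 0.251
```

>>> servo_tool:
  commands:
    - [[10, 0, 0, 0, 35, -5, 15], [20, 0, 0, 0, 70, -10, 15], [30, 0, 0, 0, 105, -15, 15], [40, 0, 0, 0, 136, -20, 15], [40, 0, 0, 0, 136, -20, 15]]

```text
time: 5.38
position: [0.5596, 0.0829, 0.1824]
tool_rot: [0.535, 1.504, -0.532]
ft_force: [0.1, 0.1, -1.7]
grip_width: 0.252
```

>>> servo_tool:
  commands:
    - [[0, 0, 0, 0, 0, 0, 15], [0, 0, 0, 0, 0, 0, 15]]

```text
time: 5.62
position: [0.5606, 0.0774, 0.1818]
tool_rot: [0.539, 1.502, -0.54]
ft_force: [-0.3, -0.6, -1.4]
grip_width: 0.25
```

```bash
python3 - <<'E'
from seg import *
s=ctrl.get_state();print(s["time"],s["position"],R.from_rotvec(s["tool_rot"]).as_matrix().round(4).tolist(),s["joint_positions"].round(2),s["grip_width"])
i,im=get("wrist","w3");pickle.dump(i,open("pics/iw3.pkl","wb"))
cv2.imwrite("pics/v4.png",im[:,:,::-1])
print(proj(i,[[.613,.141,.016],[.575,.0925,.084]]))
E
```

```text
5.625 [0.56059492 0.07736802 0.18178244] [[0.0003, 0.6359, 0.7718], [-0.0007, 0.7718, -0.6359], [-1.0, -0.0003, 0.0007]] [-0.1   0.17 -0.09  1.72  0.02  1.25 -0.89] 0.250096112741744
[[319.21751039 122.99098123]
 [321.30064777 212.77110362]]
```

View pics/v4.png

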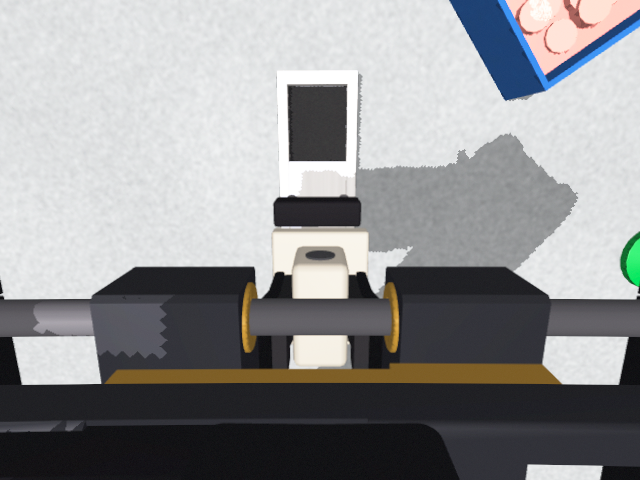

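The picture shows the pocket at (288–347, 85–160), the tray end at row 71, and the held guide's foot front edge near row 230, columns 272–368. Next I measure the pocket and the held foot.

```bash
python3 - <<'E'
from seg import *
i=pickle.load(open("pics/iw3.pkl","rb"));im=np.load("pics/w3.npy").astype(int)
for t in(70,110,150): 
    r,c=rect(i,im.max(2)<t,.016,(280,75,356,168)); print("pocket",r); bb=cv2.boundingRect(c)
print(bb)
r,c=rect(i,im.min(2)>235,.016,(265,60,365,195)); print("tray end",r)
r,c=rect(i,im.max(2)<110,.084,(265,185,368,227)); print("handle",r)
pos=np.array([.5606,.0774,.1818]);Rm=np.array([[0.0003,0.6359,0.7718],[-0.0007,0.7718,-0.6359],[-1,-0.0003,0.0007]])
# held foot front edge: columns -> topmost bright row below handle
s=im.sum(2);E=[]
for col in range(280,362,6):
    colv=im[224:240,col].min(1); E.append((col,224+int(np.argmax(colv>190))))
print(E)
row=im[238,:,:].min(1);print(row[264:278],row[362:374])
P=onplane(i,E,.1818-.0067);L=(P-pos)@Rm;print((L[:,1:]*1000).round(1).tolist())
P=onplane(i,[(272,238),(368,238)],.1818-.0067);print(((P-pos)@Rm*1000).round(1).tolist())
E
```

```text
pocket [611.1 141.7  57.3  46.1  50.6]
pocket [611.1 141.6  57.3  46.8  50.6]
pocket [611.6 142.1  58.8  47.3  50.7]
(287, 84, 60, 77)
tray end [605.8 135.3  97.2  63.8  50.6]
handle [573.7  95.5  58.9  21.3 -39.4]
[(280, 232), (286, 227), (292, 227), (298, 227), (304, 232), (310, 232), (316, 232), (322, 232), (328, 232), (334, 232), (340, 232), (346, 232), (352, 232), (358, 232)]
[227 225 226 226 227 226 226 197 190 219 232 236 235 235] [236 236 236 236 230 219 177 146 150 148 148 149]
[[28.3, -17.4], [30.6, -14.7], [30.6, -12.0], [30.6, -9.3], [28.3, -6.7], [28.3, -4.0], [28.3, -1.3], [28.3, 1.4], [28.3, 4.1], [28.3, 6.8], [28.3, 9.5], [28.3, 12.1], [28.3, 14.8], [28.3, 17.5]]
[[6.7, 25.5, -21.1], [6.7, 25.6, 22.1]]
```

Pocket centre is (611.3, 141.9) from both the dark area and the tray end. The held guide is centred and square to under 1 mm. Moving over the pocket and lowering to just above the rim.

>>> servo_tool:
  commands:
    - [[0, 0, 0, 0, 30, -1, 15], [0, 0, 0, 0, 60, -2, 15], [0, 0, 0, 20, 81.5, -2, 15], [0, 0, 0, 60, 81.5, -2, 15], [0, 0, 0, 90, 81.5, -2, 15]]

```text
time: 6.3
position: [0.6103, 0.1424, 0.0897]
tool_rot: [0.538, 1.504, -0.54]
ft_force: [-0.3, 0.3, -1.6]
grip_width: 0.25
```

>>> servo_tool:
  commands:
    - [[0, 0, 0, 25, 0, 0, 15], [0, 0, 0, 40, 0, 0, 15], [0, 0, 0, 46, 0, 0, 15], [0, 0, 0, 46, 0, 0, 15], [0, 0, 0, 46, 0, 0, 15]]

```text
time: 6.92
position: [0.6114, 0.1435, 0.0468]
tool_rot: [0.539, 1.501, -0.537]
ft_force: [0.5, 0.7, -1.2]
grip_width: 0.251
```

```bash
python3 - <<'E'
from seg import *
s=ctrl.get_state();Rm=R.from_rotvec(s["tool_rot"]).as_matrix();print(s["time"],s["position"],Rm.round(4).tolist(),s["grip_width"],s["ft_force"])
d=np.array([.6113,.1419,.0327])-s["position"];print("to pocket, tool mm",(d@Rm*1000).round(1))
i,im=get("wrist","w4");pickle.dump(i,open("pics/iw4.pkl","wb"))
j,sc=get("scene","s4");k,sd=get("side","sd4")
o=np.zeros((600,800,3),np.uint8)
o[:300,:400]=cv2.resize(im,(400,300));o[:300,400:]=cv2.resize(im[150:330,200:440],(400,300))
o[300:,:400]=cv2.resize(sc[190:280,255:375],(400,300));o[300:,400:]=cv2.resize(sd[225:315,285:405],(400,300))
cv2.imwrite("pics/v5.png",o[:,:,::-1])
E
```

```text
6.925 [0.61139095 0.14353886 0.04679044] [[0.0021, 0.6348, 0.7727], [0.0004, 0.7727, -0.6348], [-1.0, 0.0016, 0.0013]] 0.2512038950539603 [ 0.48256911  0.73241331 -1.18189   ]
to pocket, tool mm [14.1 -1.3  1. ]
```

View pics/v5.png

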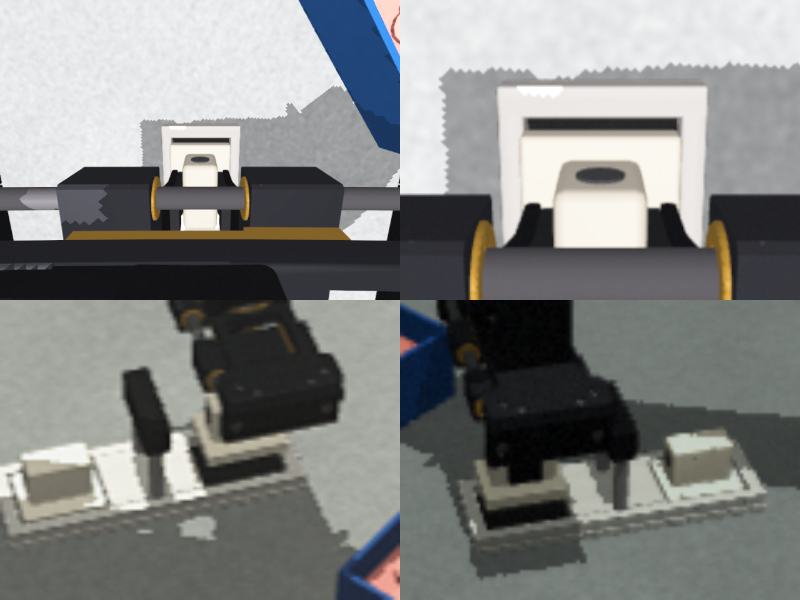

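Zoomed wrist view: the foot (crop columns 520–681) sits centrally above the pocket (521–683), with the pocket's far edge showing ahead of it. I check the along-tray offset from this picture.

```bash
python3 - <<'E'
from seg import *
i=pickle.load(open("pics/iw4.pkl","rb"));im=np.load("pics/w4.npy").astype(int)
s=ctrl.get_state();Rm=R.from_rotvec(s["tool_rot"]).as_matrix();p=s["position"]
for c in(290,320,350): print(c,im[196:236,c].mean(1).round().astype(int).tolist())
for r in(222,230,238): print(r,im[r,255:285].mean(1).round().astype(int).tolist(),im[r,355:385].mean(1).round().astype(int).tolist())
f=lambda px,z:((onplane(i,px,z)-p)@Rm*1000).round(1).tolist()
print("row->y rim", {r:f([(320,r)],.016)[0][1] for r in range(199,224,2)})
print("row->y foot", {r:f([(320,r)],p[2]-.0067)[0][1] for r in range(222,234)})
print("cols rim",f([(273,222),(369,222)],.016),"foot",f([(272,234),(368,234)],p[2]-.0067))
E
```

```text
290 [233, 197, 155, 143, 139, 201, 254, 255, 255, 255, 255, 249, 234, 233, 233, 232, 233, 233, 233, 233, 233, 233, 233, 226, 161, 72, 41, 38, 38, 38, 39, 60, 131, 157, 160, 182, 220, 236, 243, 245]
320 [158, 147, 145, 142, 140, 174, 217, 235, 238, 237, 237, 236, 234, 234, 233, 233, 234, 233, 233, 233, 234, 234, 233, 226, 161, 72, 40, 41, 43, 41, 42, 61, 132, 159, 160, 181, 220, 236, 242, 246]
350 [153, 144, 145, 142, 140, 174, 218, 236, 238, 237, 237, 236, 235, 234, 233, 233, 233, 233, 233, 234, 235, 234, 234, 226, 159, 69, 41, 40, 43, 43, 40, 60, 133, 159, 161, 182, 221, 236, 242, 246]
222 [157, 157, 157, 155, 195, 226, 231, 232, 232, 233, 234, 235, 235, 235, 234, 233, 234, 228, 207, 152, 118, 86, 39, 40, 42, 40, 41, 39, 42, 40] [40, 39, 42, 41, 41, 42, 41, 42, 39, 40, 41, 117, 135, 148, 195, 227, 234, 234, 234, 234, 235, 235, 234, 234, 232, 232, 230, 227, 202, 167]
230 [157, 156, 156, 142, 191, 226, 230, 231, 232, 233, 234, 235, 234, 235, 234, 233, 233, 227, 188, 157, 158, 159, 160, 160, 159, 159, 159, 159, 159, 160] [160, 161, 161, 160, 161, 161, 161, 160, 161, 160, 158, 151, 129, 160, 208, 228, 233, 234, 234, 234, 234, 235, 234, 233, 232, 231, 231, 225, 178, 148]
238 [157, 158, 157, 158, 179, 216, 228, 230, 231, 232, 233, 234, 235, 235, 234, 233, 212, 213, 235, 245, 247, 246, 246, 246, 246, 246, 246, 246, 246, 246] [247, 247, 247, 247, 247, 247, 247, 247, 247, 247, 247, 242, 235, 208, 211, 231, 233, 234, 234, 235, 234, 235, 234, 234, 231, 231, 230, 224, 184, 153]
row->y rim {199: 40.0, 201: 39.0, 203: 38.0, 205: 36.9, 207: 35.9, 209: 34.9, 211: 33.9, 213: 32.9, 215: 31.8, 217: 30.8, 219: 29.8, 221: 28.7, 223: 27.7}
row->y foot {222: 33.0, 223: 32.6, 224: 32.1, 225: 31.7, 226: 31.2, 227: 30.7, 228: 30.3, 229: 29.8, 230: 29.4, 231: 28.9, 232: 28.5, 233: 28.0}
cols rim [[30.5, 28.2, -23.2], [30.5, 28.2, 25.6]] foot [[6.7, 27.5, -20.9], [6.8, 27.5, 22.3]]
```

Both pocket edges and the foot edges give the same correction: -1.5 mm along tool y and +0.5 mm along z. Applying it and lowering.

>>> servo_tool:
  commands:
    - [[0, 0, 0, 0, -1.5, 0.5, 15], [0, 0, 0, 6, -1.5, 0.5, 15], [0, 0, 0, 12, -1.5, 0.5, 15], [0, 0, 0, 16, -1.5, 0.5, 15], [0, 0, 0, 19, -1.5, 0.5, 15]]

```text
time: 7.7
position: [0.6097, 0.1419, 0.026]
tool_rot: [0.538, 1.503, -0.538]
ft_force: [-0.9, 0.4, -1.2]
grip_width: 0.255
```

>>> servo_tool:
  commands:
    - [[0, 0, 0, 1, 0, 0, 15], [0, 0, 0, 2, 0, 0, 15], [0, 0, 0, 3, 0, 0, 15], [0, 0, 0, 3.5, 0, 0, 15], [0, 0, 0, 3.5, 0, 0, 15]]

```text
time: 8.32
position: [0.6099, 0.1419, 0.0231]
tool_rot: [0.538, 1.503, -0.538]
ft_force: [-0.4, -0.3, -1.7]
grip_width: 0.25
```

>>> servo_tool:
  commands:
    - [[0, 0, 0, 0.5, 0, 0, 15], [0, 0, 0, 1, 0, 0, 15], [0, 0, 0, 1, 0, 0, 15]]

```text
time: 8.7
position: [0.61, 0.142, 0.0226]
tool_rot: [0.538, 1.503, -0.538]
ft_force: [-2.4, -0.6, 2.3]
grip_width: 0.247
```

Contact is showing (+2 N against the earlier -1.5 N), so the guide is on the pocket floor. Releasing, then rising.

>>> servo_tool:
  commands:
    - [[0, 0, 0, 0, 0, 0, 50], [0, 0, 0, 0, 0, 0, 50], [0, 0, 0, 0, 0, 0, 50], [0, 0, 0, 0, 0, 0, 50]]

```text
time: 9.2
position: [0.6099, 0.1419, 0.022]
tool_rot: [0.538, 1.503, -0.538]
ft_force: [-0.9, 0.6, 0.7]
grip_width: 0.554
```

>>> servo_tool:
  commands:
    - [[0, 0, 0, -15, 0, 0, 50], [0, 0, 0, -50, 0, 0, 50], [0, 0, 0, -100, 0, 0, 50], [0, 0, 0, -150, -30, 0, 50], [0, 0, 0, -160, -80, 0, 50]]

```text
time: 9.82
position: [0.5617, 0.0815, 0.1877]
tool_rot: [0.539, 1.495, -0.531]
ft_force: [-0.9, -0.7, 0.0]
grip_width: 0.573
```

>>> servo_tool:
  commands:
    - [[0, 0, 0, 0, -40, 0, 50], [0, 0, 0, 0, -40, 0, 50], [0, 0, 0, 0, -40, 0, 50]]

```text
time: 10.2
position: [0.5344, 0.05, 0.1831]
tool_rot: [0.539, 1.501, -0.536]
ft_force: [-0.7, 0.5, -0.3]
grip_width: 0.574
```

```bash
python3 - <<'E'
from seg import *
s=ctrl.get_state();Rm=R.from_rotvec(s["tool_rot"]).as_matrix();print(s["time"],s["position"],Rm.round(4).tolist(),s["grip_width"],s["ft_force"])
i,im=get("wrist","w5");pickle.dump(i,open("pics/iw5.pkl","wb"))
j,sc=get("scene","s5");k,sd=get("side","sd5")
o=np.zeros((600,800,3),np.uint8)
o[:300,:400]=cv2.resize(im,(400,300));o[:300,400:]=cv2.resize(im[60:240,200:440],(400,300))
o[300:,:400]=cv2.resize(sc[190:280,245:365],(400,300));o[300:,400:]=cv2.resize(sd[225:315,285:405],(400,300))
cv2.imwrite("pics/v6.png",o[:,:,::-1])
print(proj(i,[[.6105,.142,.016],[.572,.094,.084]]))
E
```

```text
10.2 [0.53437135 0.05000636 0.18307927] [[0.002, 0.6343, 0.7731], [0.0008, 0.7731, -0.6343], [-1.0, 0.0019, 0.001]] 0.5737199759730703 [-0.6588317   0.48846563 -0.26520741]
[[319.82614941  74.44893553]
 [320.88007293 157.30658893]]
```

View pics/v6.png

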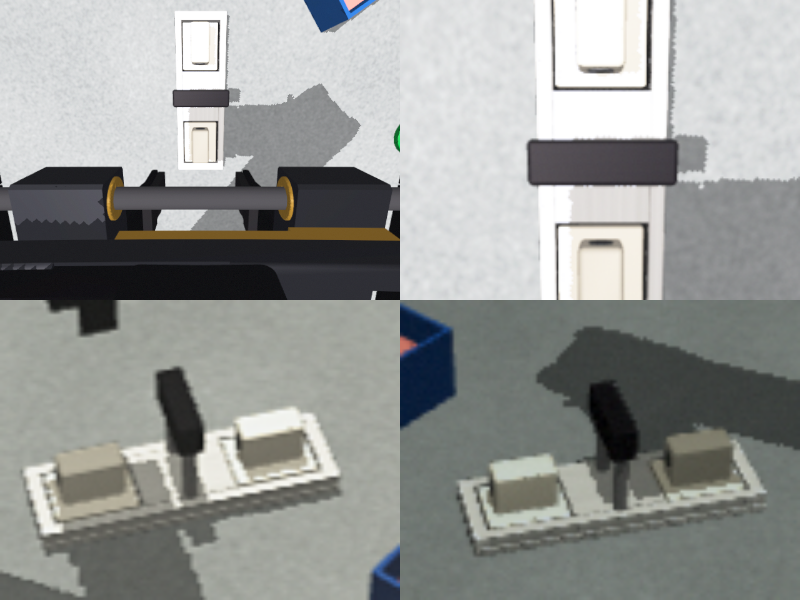

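Both guides sit flat inside their pockets' outlines in all three views. The wrist camera is straight above the handle, so I measure it there, plus the guide's gaps.

```bash
python3 - <<'E'
from seg import *
i=pickle.load(open("pics/iw5.pkl","rb"));im=np.load("pics/w5.npy").astype(int)
r,c=rect(i,im.max(2)<110,.084,(270,138,372,176)); print("handle",r)
T=onplane(i,[(320,150)],.016)
r,c=rect(i,im.min(2)>235,.016,(270,10,372,142)); print("tray end",r)
s=ctrl.get_state();Rm=R.from_rotvec(s["tool_rot"]).as_matrix()
d=np.array([.6105-.0393,.1416-.048,.055])
print("q",s["joint_positions"].round(2))
h=rect(i,im.max(2)<110,.084,(270,138,372,176))[0]
d=np.array([h[0]/1000,h[1]/1000,.055])-s["position"];print("to handle tool mm",(d@Rm*1000).round(1))
E
```

```text
handle [572.6  94.   59.   18.1 -40. ]
tray end [607.7 137.6  91.1  63.7  50.7]
q [-0.07  0.11 -0.08  1.79  0.01  1.25 -0.84]
to handle tool mm [127.1  57.9   2.2]
```

Handle measured at (572.6, 94.0), 59×18 mm, which agrees with the tray-end estimate. Turning the jaws 90° above it, with a narrow opening.

>>> servo_tool:
  commands:
    - [[-10, 0, 0, 0, 15, 0.5, 42], [-20, 0, 0, 0, 30, 1, 42], [-30, 0, 0, 0, 45, 1.5, 42], [-40, 0, 0, 0, 57.9, 2.2, 42], [-50, 0, 0, 0, 57.9, 2.2, 42]]

```text
time: 10.98
position: [0.5728, 0.0948, 0.1815]
tool_rot: [-0.151, 1.566, 0.153]
ft_force: [0.1, -0.4, -0.1]
grip_width: 0.484
```

>>> servo_tool:
  commands:
    - [[-10, 0, 0, 0, 0, 0, 42], [-20, 0, 0, 0, 0, 0, 42], [-30, 0, 0, 20, 0, 0, 42], [-39.8, 0, 0, 40, 0, 0, 42], [-39.8, 0, 0, 50, 0, 0, 42]]

```text
time: 11.6
position: [0.5717, 0.0933, 0.1305]
tool_rot: [-0.686, 1.462, 0.687]
ft_force: [-0.1, -0.6, -0.0]
grip_width: 0.484
```

>>> servo_tool:
  commands:
    - [[0, 0, 0, 0, 0, 0, 42], [0, 0, 0, 0, 0, 0, 42]]

```text
time: 11.85
position: [0.5728, 0.0929, 0.1328]
tool_rot: [-0.686, 1.459, 0.685]
ft_force: [-0.0, 0.4, -0.4]
grip_width: 0.483
```

```bash
python3 - <<'E'
from seg import *
s=ctrl.get_state();Rm=R.from_rotvec(s["tool_rot"]).as_matrix();print(s["time"],s["position"],Rm.round(4).tolist(),s["grip_width"],s["joint_positions"].round(2))
d=np.array([.5726,.094,.055])-s["position"];print("to handle tool mm",(d@Rm*1000).round(1))
E
```

```text
11.85 [0.57284299 0.09289967 0.13282516] [[0.0013, -0.7698, 0.6383], [0.0003, 0.6383, 0.7698], [-1.0, -0.0008, 0.001]] 0.4828316561490277 [-0.    0.24 -0.23  1.74  0.06  1.17  0.62]
to handle tool mm [77.8  1.   0.6]
```

>>> servo_tool:
  commands:
    - [[0, 0, 0, 25, 0.8, 0.6, 42], [0, 0, 0, 50, 0.8, 0.6, 42], [0, 0, 0, 68, 0.8, 0.6, 42], [0, 0, 0, 77, 0.8, 0.6, 42], [0, 0, 0, 77, 0.8, 0.6, 42]]

```text
time: 12.48
position: [0.5719, 0.0935, 0.0549]
tool_rot: [-0.687, 1.46, 0.687]
ft_force: [0.1, -0.2, 0.7]
grip_width: 0.483
```

>>> servo_tool:
  commands:
    - [[0, 0, 0, 0, 0, 0, 34], [0, 0, 0, 0, 0, 0, 28], [0, 0, 0, 0, 0, 0, 22], [0, 0, 0, 0, 0, 0, 10], [0, 0, 0, 0, 0, 0, 10]]
  newtons: 45

```text
time: 13.1
position: [0.5719, 0.0931, 0.0553]
tool_rot: [-0.687, 1.46, 0.686]
ft_force: [-1.7, -0.9, 2.3]
grip_width: 0.202
```

>>> servo_tool:
  commands:
    - [[0, 0, 0, 0, 0, 0, 10], [0, 0, 0, 0, 0, 0, 10], [0, 0, 0, 0, 0, 0, 10]]

```text
time: 13.48
position: [0.5718, 0.0932, 0.0553]
tool_rot: [-0.687, 1.46, 0.686]
ft_force: [-2.7, -3.2, 4.9]
grip_width: 0.204
```

Gripped at 17.7 mm. Lifting gently.

>>> servo_tool:
  commands:
    - [[0, 0, 0, -2, 0, 0, 10], [0, 0, 0, -5, 0, 0, 10], [0, 0, 0, -9, 0, 0, 10], [0, 0, 0, -14, 0, 0, 10], [0, 0, 0, -20, 0, 0, 10]]

```text
time: 14.1
position: [0.5719, 0.0935, 0.0753]
tool_rot: [-0.687, 1.46, 0.687]
ft_force: [0.4, 0.8, -6.3]
grip_width: 0.202
```

>>> servo_tool:
  commands:
    - [[0, 0, 0, -7, 0, 0, 10], [0, 0, 0, -14, 0, 0, 10], [0, 0, 0, -21, 0, 0, 10], [0, 0, 0, -28, 0, 0, 10], [0, 0, 0, -35, 0, 0, 10]]

```text
time: 14.72
position: [0.572, 0.0935, 0.1106]
tool_rot: [-0.687, 1.459, 0.687]
ft_force: [0.4, -0.6, -6.2]
grip_width: 0.206
```

>>> servo_tool:
  commands:
    - [[0, 0, 0, -7, 0, 0, 10], [0, 0, 0, -14, 0, 0, 10], [0, 0, 0, -21, 0, 0, 10], [0, 0, 0, -28, 0, 0, 10], [0, 0, 0, -34, 0, 0, 10]]

```text
time: 15.35
position: [0.572, 0.0935, 0.1446]
tool_rot: [-0.687, 1.459, 0.687]
ft_force: [-0.1, 0.2, -5.7]
grip_width: 0.205
```

>>> servo_tool:
  commands:
    - [[0, 0, 0, -4, 0, 0, 10], [0, 0, 0, -7, 0, 0, 10], [0, 0, 0, -9, 0, 0, 10], [0, 0, 0, -10, 0, 0, 10], [0, 0, 0, -10, 0, 0, 10]]

```text
time: 15.98
position: [0.572, 0.0935, 0.154]
tool_rot: [-0.687, 1.46, 0.687]
ft_force: [0.5, -0.8, -6.4]
grip_width: 0.202
```

>>> servo_tool:
  commands:
    - [[0, 0, 0, 0, 0, 0, 10], [0, 0, 0, 0, 0, 0, 10], [0, 0, 0, 0, 0, 0, 10], [0, 0, 0, 0, 0, 0, 10]]

```text
time: 16.48
position: [0.572, 0.0935, 0.154]
tool_rot: [-0.687, 1.459, 0.687]
ft_force: [0.9, 0.2, -6.8]
grip_width: 0.204
```

```bash
python3 - <<'E'
from seg import *
s=ctrl.get_state();Rm=R.from_rotvec(s["tool_rot"]).as_matrix();print(s["time"],s["position"],Rm.round(4).tolist(),s["grip_width"],s["ft_force"],s["torque"],abs(s["qd"]).max())
j,sc=get("scene","s6");k,sd=get("side","sd6");i,im=get("wrist","w6")
pickle.dump((i,j,k),open("pics/i6.pkl","wb"))
o=np.zeros((600,800,3),np.uint8)
o[:300,:400]=cv2.resize(sc[150:270,240:400],(400,300));o[:300,400:]=cv2.resize(sd[165:300,280:460],(400,300))
o[300:,:400]=cv2.resize(im,(400,300));o[300:,400:]=cv2.resize(sc,(400,300))
cv2.imwrite("pics/v7.png",o[:,:,::-1])
E
```

```text
16.475 [0.57197046 0.09346986 0.15403925] [[0.0, -0.7705, 0.6374], [-0.0001, 0.6374, 0.7705], [-1.0, -0.0001, -0.0001]] 0.20432508357881313 [ 0.87695639  0.15476235 -6.80846588] [ 0.02002055 -0.03348706  0.00060535] 0.0021171581977192638
```

View pics/v7.png

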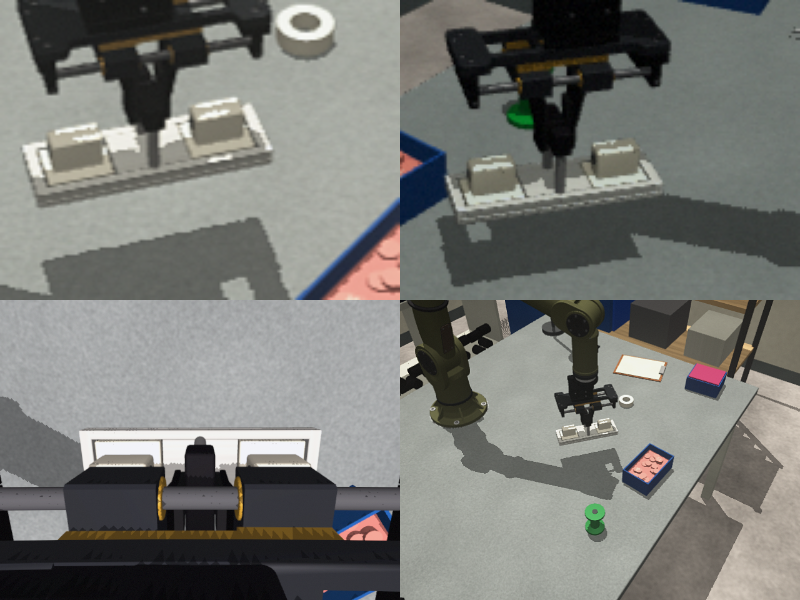

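The tray hangs level, its far edge on the same row at both ends in the wrist view, with both guides in their pockets. The 6.3 N load matches tray plus two guides, and the bobbin, ring and bin are undisturbed. Handing in.

```bash
python3 -c "
from bench import close_job
print(close_job())"
```

```text
the job is handed in; nothing more can be done
None
```

I put the loose guide into the empty pocket, released it with the tray on the bench, then lifted the tray by its handle about 10 cm. I handed the job in while still holding it, at about 16.6 s of robot time.

- **Placing:** the guide touched the pocket floor at the expected height. After release, all three cameras showed both guides flat and square in their pockets.
- **Lifting:** the tool rose 99 mm (0.055 to 0.154 m) with a handle opening of 17.8 mm. The load of about 6.3 N matches the tray plus two guides.
- **Steadiness:** joint speeds were near zero, and the tray looked level in the wrist view. I judged tilt and final guide seating by eye in the last pictures, not by measurement.
- **Bystanders:** the bobbin, eyelet ring and bin looked undisturbed.
- **Disagreements:** the first handle fix was about 2–3 mm off the later one because it included a side face, so I used the later one. Pocket estimates differed by about 1 mm. No check failed.

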